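# Shut and lock the sprung lid of the compound case

### The arm

A 7-joint arm with a two-finger parallel gripper is mounted at the origin on a cart in front of the work surface, level with it; the furniture and walls round the work are solid. World frame = base frame: x ahead of the robot, y to its left, z up, the work surface at z = 0. Lengths are in m, angles in rad, forces in N, time in s.
With the tool pointing down it reaches from about 0.425 to 0.825 m from the base axis. Payload 3.6 kg.
Tool frame: the origin (TCP) lies where the fingers leave the gripper's body, on its centre line; the fingertips stand 73 mm ahead of it and the grasp point (between the pads) lies 54 mm ahead of it; x points along the fingers, y is the direction in which the jaws open and shut, and the axes are right-handed (so a half turn about x gives the same grasp; the last joint's range is limited). The gripper opens to 85 mm and grips with 20 to 120 N. Pads are 22 mm wide; open, the fingers measure 114 mm over their backs; the gripper's body (76 mm by 85 mm) begins 54 mm behind the grasp point. The pads swing forward as they close: fully open they stand 13 mm farther back than shut.
Start: joints at [-1.139, 0.615, -0.013, 1.423, 0.008, 1.103, -0.04], TCP at [0.287, 0.583, 0.304] pointing down, gripper open.
Joint ranges: [-3.12, 3.12], [-0.3, 2.06], [-1.34, 1.32], [0.26, 2.42], [-1.36, 4.5], [0.01, 1.98], [-2.84, 2.84]. Speed limits (rad/s): [2.79, 2.79, 3.14, 3.14, 3.14, 3.14, 3.14].

### API

Orientations are given as a unit quaternion [x, y, z, w].
In Python, from station import arm, snapshot, camera_info, ticket gives the robot as it stands. Calls block until the motion is done:
- arm.movep(position, orientation): joint-space move of the TCP to a pose.
- arm.line_to(position, velocity=0.15, ori=None): straight line of the TCP; ori=None keeps the orientation; velocity is the mean speed in m/s.
- arm.move_j(angles): joint-space move.
- arm.move_gripper(opening, effort=None): opening from 0.0 (shut) to 1.0 (fully open); effort is the grip in N (None keeps the last); returns when the fingers have stopped.
- arm.pause(seconds).
- arm.ik(position, orientation): joint angles nearest the present ones, or None.
- snapshot(name): name is "scene" or "top" or "wrist"; returns the picture (400x640x3 uint8, blue, green, red); there is no depth.
- camera_info(name): a dict with "fx", "fy", "cx", "cy" (pixels), "dist_coeffs" ([k1, k2, p1, p2, k3] as OpenCV has them; the pictures are not rectified), "R" (3x3) and "t" (3): a world point X has camera coordinates R X + t; the wrist camera has in their place "T_tool_cam" (4x4, takes a point from camera to tool coordinates, whose origin is the TCP and whose axes are the tool frame's). Camera axes: x right, y down, z forward; pixel columns grow to the right and rows downward; lengths in m; the calibration is good to about 2 mm. A picture is of the moment at which its call begins: read the wrist's pose just before it. camera_info takes no time and is no camera call.
A pose or a line that the arm cannot do raises arm.MotionError and nothing moves.
- ticket.finish_job(): hands the job in, once; it reports no verdict.
Readings, each from a call of its own:
- arm.read_time(): time.
- arm.read_joint_positions(): joint angles.
- arm.read_dq(): joint speeds.
- arm.read_effort(): joint torques, N m.
- arm.read_tool_pos(): TCP position.
- arm.read_eef_rot(): TCP orientation.
- arm.read_ft_force(): force on the tool from outside, world axes, zero at the start.
- arm.read_wrist_torque(): the same for the moment, N m.
- arm.read_opening(): opening from 0.0 (shut) to 1.0 (fully open).
Only numpy, scipy, OpenCV 4.12 (cv2) and the standard library are available. Lean on these libraries where they do the work, as an engineer would, in place of code of your own. Each camera call takes 0.05 s, during which the arm holds its last target. There are 200 camera calls.

### The job

Shut the blue case's lid and lock it with the red wing: push the wing down until you feel the sprung lid meet its rubber stop, then, keeping it down, turn the wing a quarter turn clockwise as far as it goes, so that its cam catches under the keeper and the lid stays down by itself. Do not force the lid hard against its stop, and leave the other things on the bench where they are.

Things in the scene. Friction and masses are not known exactly. Their poses are not given: they have to be found in the camera images.
- case: blue sheet-metal case bolted to the bench, 120 deep (x) x 220 wide (y) x 80 high; its front looks along its own -x; origin at the centre of its underside. Steel keeper ledge in the middle of the front wall, 28 wide, 14 mm out, about 48 to 57 mm high. A spring bar inside the front wall lifts the lid 9 mm there: pressing it shut takes about 8 to 15 N at the wing.
- lid (a joint): hinge of the lid, rad: 0 = level, grows as the front edge rises. The rubber bumpers stop it somewhere between -0.03 and 0.03. Stiff, stays where left above 0.1; springs up to about 0.08 if shut without locking; locked, it rests about 0.02 above its stop. The plate is 6 mm thick, 226 wide, reaches from 1 to 191 mm before the hinge line; top face 5 mm above the hinge line when level.
- lid_hinge (a point): middle of the lid's hinge line, at case frame (66, 0, 84) mm; hinge axis = y; z is the lid's normal, -x points along the lid to its front edge
- wing (a joint): turn of the red wing about the lid's normal, rad: 0 = wing crosswise (along the case's y), cam pointing to the case's +y; grows clockwise seen from above to its stop at 1.57 = wing pointing at the case (along x), cam under the keeper. With the lid not pushed right down the cam strikes the keeper at about 0.6.
- wing_top (a point): centre of the top of the red wing, on its turning axis, 156 mm before the hinge line and 37 mm above it with the lid level; z up along the axis. Wing 12 thick (x) x 44 long (y) x 26 high, on a black flange of 60 diameter, 5 thick (upper face 26 mm below this point), that turns with it. Shaft and cam hang 48 mm below the lid.
- tin: round tin of polishing compound, 72 across x 20 high, bystander; origin at the underside
- tape: brown tape roll, 85 across x 24 high, bystander; origin at the underside
- bar_white: white compound bar 33x60x31, bystander; origin at the underside
- marker_pen: black and white marker, 135 long, bystander; origin at the underside
- emery: brown emery block 51x81x22, bystander; origin at the underside
- glue: pale blue squeeze bottle with a long nozzle, 45 across x 184 high, bystander; origin at the underside
- fitting: brass pipe fitting 19x35x17, bystander; origin at the underside
- stop: guide strip on the case's front wall (its origin = the case's origin). It carries the steel keeper and the two rubber bumpers on the front rim that stop the lid; these are shimmed together up to 3 mm up or down, differently each time, which can only be felt

How it is judged:
By the outcome, as a careful person would: the job done as asked, in the order asked, and still so for the second after the job is handed in, with the robot touching nothing.
It also fails if it takes over 51 s, if anything falls off the work surface, if the arm or the gripper's body presses on something with over 40 N, if the wrist force passes 120 N, or if a joint passes its speed limit or range.

## Working session

There is one attempt and no reset: what is moved stays moved. The work goes in short steps, each a Python script; the robot and the scene stay as the last script left them, time stands still between calls to the robot, and variables do not carry over. Pictures are saved under pics/ and viewed, about 8 in all and at most 12, crops included, and the job is handed in when it is done.

```bash
ls; mkdir -p pics
python3 - <<'E'
from station import arm, snapshot, camera_info
import cv2,numpy as np
for n in("scene","top"):
    cv2.imwrite(f"pics/{n}0.png",snapshot(n)); c=camera_info(n); print(n,{k:np.round(v,4).tolist() for k,v in c.items()})
print({k:np.round(v,4).tolist() for k,v in camera_info("wrist").items()})
print(arm.read_eef_rot(),arm.read_time())
E
```

```text
pics
scene {'fx': 482.5715, 'fy': 482.5715, 'cx': 318.183, 'cy': 205.5105, 'dist_coeffs': [-0.054, 0.0, 0.0, 0.0, 0.0], 'R': [[0.8107, -0.5854, 0.0039], [-0.3708, -0.5186, -0.7704], [0.4531, 0.6232, -0.6375]], 't': [-0.4642, 0.2638, 1.2039]}
top {'fx': 382.4868, 'fy': 382.4868, 'cx': 316.8418, 'cy': 198.986, 'dist_coeffs': [-0.0397, 0.0, 0.0, 0.0, 0.0], 'R': [[-0.0011, -1.0, 0.0022], [-0.9969, 0.0009, -0.0787], [0.0787, -0.0023, -0.9969]], 't': [-0.0393, 0.5619, 1.3026]}
{'fx': 302.676, 'fy': 302.676, 'cx': 321.3849, 'cy': 200.8985, 'dist_coeffs': [-0.0505, 0.0, 0.0, 0.0, 0.0], 'T_tool_cam': [[0.0007, -0.3078, 0.9515, -0.0697], [1.0, -0.0003, -0.0008, -0.0001], [0.0005, 0.9515, 0.3078, -0.0797], [0.0, 0.0, 0.0, 1.0]]}
[ 0.15962239  0.68885201 -0.16121866  0.6884854 ] 0.1
```

View pics/scene0.png

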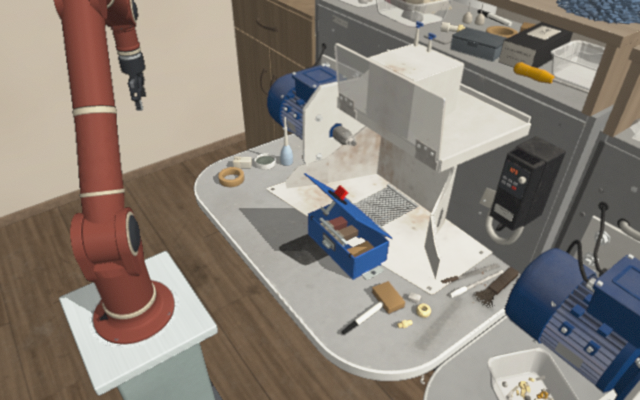

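View pics/top0.png

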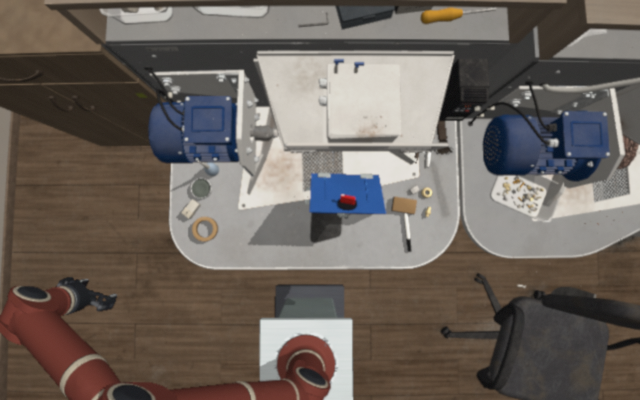

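The lid stands open with the red wing near scene (341,192) and top (347,201). I'll zoom both views.

Run:
```python
import cv2,numpy as np
a=cv2.imread("pics/scene0.png")[165:285,290:410]; b=cv2.imread("pics/top0.png")[160:250,290:410]
a=cv2.resize(a,(600,600),interpolation=cv2.INTER_CUBIC);cv2.imwrite("pics/s1.png",a)
b=cv2.resize(b,(800,600),interpolation=cv2.INTER_CUBIC);cv2.imwrite("pics/t1.png",b)
```

```text
(no output)
```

View pics/s1.png

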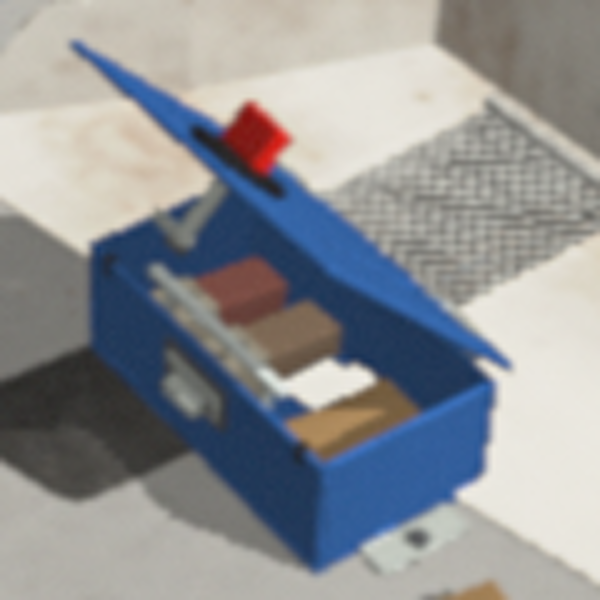

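View pics/t1.png

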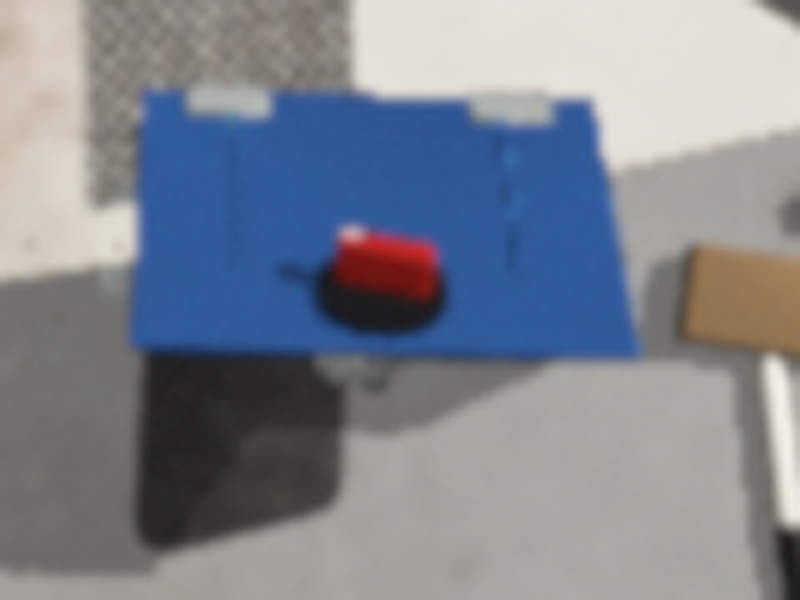

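```bash
cat > h.py <<'E'
import cv2,numpy as np
from scipy.spatial.transform import Rotation as Ro
from scipy.optimize import least_squares
from station import arm,snapshot,camera_info
def proj(P,n):
    c=camera_info(n);K=np.array([[c['fx'],0,c['cx']],[0,c['fy'],c['cy']],[0,0,1]])
    return cv2.projectPoints(np.array(P,float).reshape(-1,3),cv2.Rodrigues(np.array(c['R']))[0],np.array(c['t']),K,np.array(c['dist_coeffs']))[0][:,0]
def lidp(th,a,y,h): # a before hinge, h normal offset -> case frame
    return np.array([.066-a*np.cos(th)-h*np.sin(th)*-1, y, .084+a*np.sin(th)+h*np.cos(th)])
def world(q,P):
    c,s=np.cos(q[2]),np.sin(q[2]);P=np.atleast_2d(P);return P@np.array([[c,s,0],[-s,c,0],[0,0,1]])+[q[0],q[1],0]
E
python3 - <<'E'
from h import *
S=lambda u,v:(290+u/5-.4,165+v/5-.4); T=lambda u,v:(290+u/6.667-.4,160+v/6.667-.4)
sc=[((-.06,-.11,0),S(318,572)),((-.06,-.11,.08),S(318,460)),((-.06,.11,.08),S(92,243)),((-.06,.11,0),S(92,345)),((.06,-.11,.08),S(490,380))]
sl=[((.191,.113,.005),S(72,43)),((.191,-.113,-.001),S(335,274)),((.001,-.113,.002),S(510,366))]
tl=[((.191,.113,.005),T(132,350)),((.191,-.113,.005),T(638,356)),((.001,.113,.005),T(145,92)),((.001,-.113,.005),T(592,100))]
def res(q):
    s=world(q,[p for p,_ in sc]+[lidp(q[3],*p) for p,_ in sl]);t=world(q,[lidp(q[3],*p) for p,_ in tl])
    return np.r_[(proj(s,"scene")-[u for _,u in sc+sl]).ravel(),(proj(t,"top")-[u for _,u in tl]).ravel()]
r=least_squares(res,[.6,-.1,0,.7],loss='soft_l1')
print(np.round(r.x,4));print(np.round(res(r.x).reshape(-1,2),1).tolist())
for p in [(.156,0,.037),(.156,0,.011),(0,0,0)]:
    P=world(r.x,lidp(r.x[3],*p));print(P.round(4),proj(P,"scene").round(1),proj(P,"top").round(1))
np.save("q.npy",r.x)
c=camera_info
for n in("scene","top"): i=c(n);print(-np.array(i['R']).T@i['t'])
E
```

```text
[ 0.5739 -0.1307 -0.0153  0.787 ]
[[-0.8, 0.7], [0.8, 2.2], [-1.9, -0.2], [-1.5, -0.0], [1.7, -0.3], [-0.8, -0.9], [-2.0, 0.8], [0.5, 0.5], [-0.3, -1.0], [0.8, -0.8], [-0.9, -0.9], [0.3, -1.0]]
[[ 0.556  -0.1304  0.2206]] [[343.1 188. ]] [[347.7 195.7]]
[[ 0.5375 -0.1302  0.2023]] [[337.1 196.2]] [[347.2 202.3]]
[[ 0.6399 -0.1317  0.084 ]] [[365.1 216.2]] [[344.5 174.1]]
[-0.07134582 -0.88517919  0.9725222 ]
[ 0.45763011 -0.03690855  1.34287215]
```

```bash
cat >> h.py <<'E'
def ori(psi):
    y=np.array([np.cos(psi),np.sin(psi),0]);x=np.array([0,0,-1.]);return Ro.from_matrix(np.c_[x,y,np.cross(x,y)]).as_quat()
E
python3 - <<'E'
from h import *
q=np.load("q.npy");yaw=q[2]
w=world(q,lidp(.0,.156,0,.037))[0];print(w, Ro.from_quat(arm.read_eef_rot()).as_matrix().round(2).tolist())
for k in(0,np.pi):
  for d in(0,-np.pi/4,-np.pi/2,-np.pi/2-.1):
    j=arm.ik(w+[0,0,.05],ori(yaw+k+d));print(round(k+d,2),None if j is None else np.round(j,2))
for th in(.85,.1):
    P=world(q,lidp(th,.155,.07,.005))[0]+[0,0,.073];j=arm.ik(P,ori(yaw));print(P.round(3),None if j is None else np.round(j,2))
E
```

```text
[ 0.48388671 -0.12934865  0.121     ] [[-0.0, 0.44, 0.9], [-0.0, 0.9, -0.44], [-1.0, -0.0, 0.0]]
0 [ 0.02  0.59  0.29  2.   -0.29  0.59  0.49]
-0.79 [-0.07  0.61  0.43  2.   -0.43  0.61 -0.15]
-1.57 [-0.15  0.64  0.56  2.01 -0.55  0.65 -0.81]
-1.67 [-0.16  0.64  0.57  2.01 -0.56  0.65 -0.9 ]
3.14 [-0.43  0.87  1.13  2.01 -1.    0.96 -1.92]
2.36 [ 0.37  0.58 -0.22  1.99  0.22  0.59  2.34]
1.57 [ 0.23  0.57 -0.02  2.    0.02  0.57  1.76]
1.47 [ 0.22  0.57  0.    2.   -0.    0.57  1.68]
[ 0.542 -0.06   0.277] [-0.19  0.51  0.39  1.77 -0.24  0.91  0.29]
[ 0.487 -0.059  0.177] [-0.12  0.57  0.28  2.02 -0.28  0.59  0.34]
```

Run:
```python
from h import *
q=np.load("q.npy");o=ori(q[2])
P=lambda th,up=0:world(q,lidp(th,.155,.07,.005))[0]+[0,0,.073+.0145*np.tan(th)+up]
arm.movep(P(.8,.08),o); print(arm.read_time())
arm.move_gripper(0.); f0=np.array(arm.read_ft_force());print(f0.round(1))
arm.line_to(P(.8,.008),.15)
for th in(.7,.55,.4,.27,.17,.11):
    arm.line_to(P(th),.1);print(th,np.round(arm.read_ft_force()-f0,1),arm.read_tool_pos())
arm.line_to(P(.11,.12),.2);print(arm.read_time())
cv2.imwrite("pics/top2.png",cv2.resize(snapshot("top")[150:250,270:430],(800,500),interpolation=2)); cv2.imwrite("pics/w2.png",snapshot("wrist"))
```

```text
2.5583
[-0.3  0.2  0.9]
0.7 [ 0.6 -0.3 -0.6] [ 0.52593166 -0.06005848  0.27358737]
0.55 [-0.3  0.  -0.7] [ 0.51177761 -0.0597738   0.25156216]
0.4 [-0.1 -0.4 -1.6] [ 0.50048226 -0.05960811  0.22835754]
0.27 [-0.3 -0.2 -1.5] [ 0.49317789 -0.0595039   0.20740498]
0.17 [-0.4 -0.9  0.1] [ 0.48915064 -0.05943047  0.19082686]
0.11 [-0.   0.3 -1.7] [ 0.48747835 -0.05938379  0.18075536]
6.8583
```

View pics/w2.png

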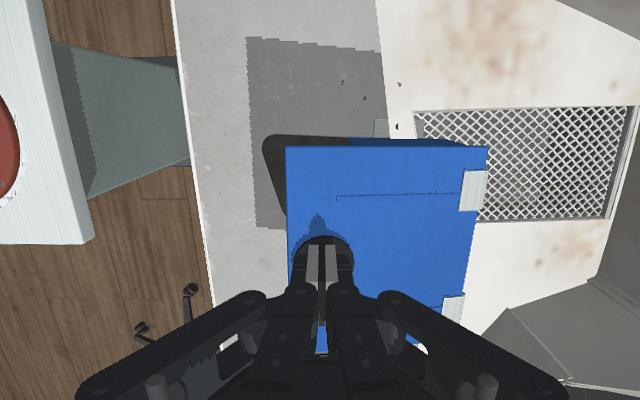

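The wrist view shows the lid lowered, but the fingers hide the wing. I'll look from the other side.

Run:
```python
from h import *
q=np.load("q.npy");o=ori(q[2])
arm.line_to([.484,-.25,.34],.25)
np.savez("w3.npz",p=arm.read_tool_pos(),r=arm.read_eef_rot()); im=snapshot("wrist")
print(arm.read_time(),np.load("w3.npz")['p'])
cv2.imwrite("pics/w3.png",im);s=snapshot("scene");cv2.imwrite("pics/s3.png",s)
cv2.imwrite("pics/ws3.png",np.hstack([cv2.resize(im[:300,160:480],(427,400)),cv2.resize(s[160:290,290:410],(369,400),interpolation=2)]))
```

```text
7.9333 [ 0.48424677 -0.24813429  0.33910186]
```

View pics/ws3.png

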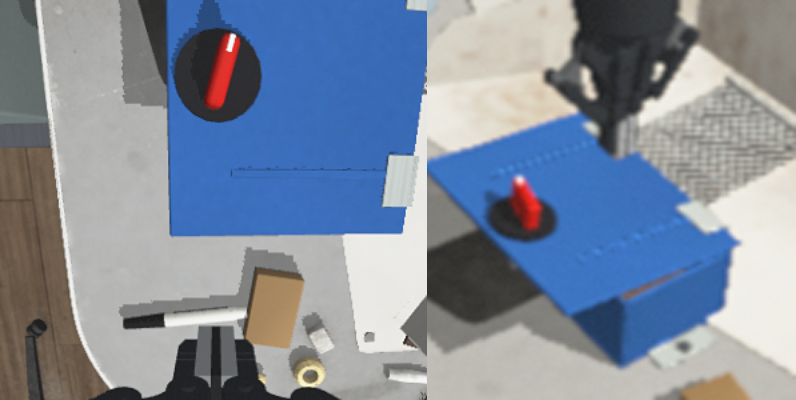

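Lid nearly shut, wing turned about 0.25 clockwise, white mark at +y. Measure the axis and wing angle.

```bash
cat >> h.py <<'E'
def wray(uv,p,r,z):
    c=camera_info("wrist");K=np.array([[c['fx'],0,c['cx']],[0,c['fy'],c['cy']],[0,0,1]]);T=np.array(c['T_tool_cam'])
    n=cv2.undistortPoints(np.array(uv,float).reshape(-1,1,2),K,np.array(c['dist_coeffs']))[:,0]
    R=Ro.from_quat(r).as_matrix();d=np.c_[n,np.ones(len(n))]@(R@T[:3,:3]).T;o=R@T[:3,3]+p
    return o+d*((z-o[2])/d[:,2])[:,None]
def wing(im,p,r,zt):
    b,g,rd=[im[...,i].astype(int) for i in range(3)]
    red=((rd>110)&(g<70)&(b<70)).astype(np.uint8); red[300:]=0
    blk=((im.max(2)<75)&(im.max(2)-im.min(2)<25)).astype(np.uint8)
    ys,xs=np.nonzero(red);cu,cv=xs.mean(),ys.mean()
    hull=cv2.convexHull(max(cv2.findContours(red,0,2)[0],key=cv2.contourArea))
    m=np.zeros_like(red);cv2.circle(m,(int(cu),int(cv)),60,1,-1)
    n,l,st,ce=cv2.connectedComponentsWithStats((blk|red)&m);i=1+st[1:,4].argmax()
    el=cv2.fitEllipse(cv2.convexHull(max(cv2.findContours((l==i).astype(np.uint8),0,2)[0],key=cv2.contourArea)))
    fl=wray([el[0]],p,r,zt-.026)[0]; e=el[1]
    W=wray(np.c_[xs,ys],p,r,zt-.008)[:,:2]; c=W.mean(0);v=np.linalg.svd(W-c,full_matrices=False)[2][0]; v=v*np.sign(v[1])
    return fl,e,c,np.arctan2(v[0],v[1])  # clockwise angle from +y world
E
python3 - <<'E'
from h import *
q=np.load("q.npy");d=np.load("w3.npz");im=cv2.imread("pics/w3.png")
print(wing(im,d['p'],d['r'],.136), world(q,lidp(.1,.156,0,.011)))
# lid -y edge corner in wrist crop (170,235)->full
uv=[(160+170*.75,235*.75)]
for th in(.06,.1,.14,.2):
    P=world(q,lidp(th,.191,-.113,.005))[0];print(th,P.round(3),wray(uv,d['p'],d['r'],P[2]).round(3))
E
```

```text
(array([ 0.48599892, -0.12701225,  0.11      ]), (64.03721618652344, 69.95275115966797), array([ 0.47214581, -0.12619092]), np.float64(-1.4182422517667623)) [[ 0.48576401 -0.12937729  0.11051906]]
0.06 [ 0.448 -0.242  0.1  ] [[ 0.448 -0.241  0.1  ]]
0.1 [ 0.449 -0.242  0.108] [[ 0.449 -0.239  0.108]]
0.14 [ 0.45  -0.242  0.116] [[ 0.45  -0.237  0.116]]
0.2 [ 0.452 -0.242  0.127] [[ 0.451 -0.235  0.127]]
```

```bash
sed -i 's/    ys,xs=np.nonzero(red)/    nn,ll,ss,_=cv2.connectedComponentsWithStats(red*(np.arange(640)>200).astype(np.uint8));red=(ll==1+ss[1:,4].argmax()).astype(np.uint8);ys,xs=np.nonzero(red)/' h.py
cat >> h.py <<'E'
q=np.load("q.npy")+np.array([0,.001,0,0])
def pose(th,al,h=.088): # al: wing angle in case frame
    P=world(q,lidp(th,.156,0,h))[0]
    n=Ro.from_euler('z',q[2])*Ro.from_euler('y',th)
    return P,(n*Ro.from_quat(ori(-al))).as_quat()
E
python3 - <<'E'
from h import *
d=np.load("w3.npz");fl,e,c,a=wing(cv2.imread("pics/w3.png"),d['p'],d['r'],.136);print(fl,c,a)
al=a+q[2];print("al",al)
if not .15<al<.35: raise SystemExit
np.save("al.npy",al)
arm.move_gripper(.5)
P,o=pose(.1,al,.16);arm.movep(P,o)
P,o=pose(.1,al,.12);arm.line_to(P,.1)
print(arm.read_time(),arm.read_opening(),np.round(arm.read_ft_force(),1))
np.savez("w4.npz",p=arm.read_tool_pos(),r=arm.read_eef_rot());cv2.imwrite("pics/w4.png",snapshot("wrist"));
cv2.imwrite("pics/s4.png",cv2.resize(snapshot("scene")[140:290,260:420],(640,600),interpolation=2))
E
```

```text
[ 0.48599892 -0.12701225  0.11      ] [ 0.48879388 -0.12882097] 0.2928250256650748
al 0.2775711516570997
9.6583 0.502204760557601 [ 0.9 -0.2  0.6]
```

View pics/w4.png

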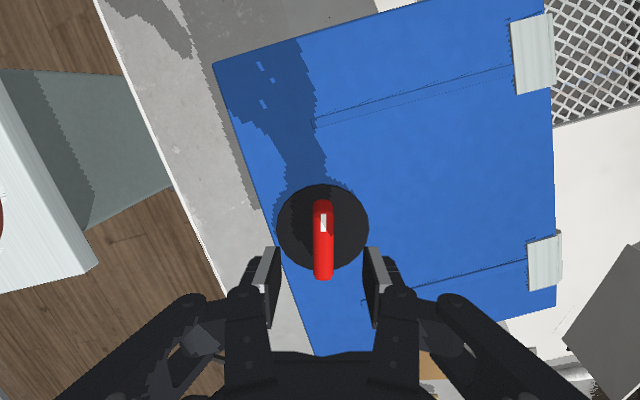

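The wing (323,240) is vertical in the wrist view and centred between the pads. Next: descend, grip and press by feel.

Run:
```python
from h import *
al=float(np.load("al.npy"))
P,o=pose(.1,al);arm.line_to(P,.08);print("at",np.round(arm.read_ft_force(),1))
arm.move_gripper(0.,50);f0=np.array(arm.read_ft_force());print("grip",f0.round(1),arm.read_opening(),arm.read_time())
th=.1;L=[]
while th>-.045:
    th-=.004;P,o=pose(th,al);arm.line_to(P,.02,o);arm.pause(.05)
    f=np.mean([arm.read_ft_force() for _ in range(4)],0)-f0;L.append(f[2])
    print(round(th,3),f.round(1),np.round(arm.read_tool_pos()-P,4),round(arm.read_time(),2))
    if f[2]>26 or (len(L)>3 and f[2]>6 and L[-1]-L[-2]>3.5): break
np.savez("st.npz",th=th,f0=f0)
```

```text
at [0.3 0.3 0.2]
grip [ 3.  -1.4 -2.5] 0.12783059544721775 10.6917
0.096 [ 1.3 -0.1 -1. ] [ 0.0009 -0.0003  0.0001] 10.99
0.092 [ 2.  -0.2 -0.6] [ 0.0009 -0.0003  0.0001] 11.29
0.088 [ 1.8 -0.7 -0.5] [ 0.0009 -0.0003  0.0001] 11.59
0.084 [ 2.4  0.  -0.5] [ 0.0009 -0.0003  0.0001] 11.89
0.08 [2.  0.8 0.2] [ 0.0009 -0.0003  0.0001] 12.19
0.076 [ 3.   0.6 -0.2] [ 0.0009 -0.0003  0.0001] 12.49
0.072 [ 1.9 -0.7 -0.3] [ 0.0009 -0.0003  0.0002] 12.79
0.068 [ 2.  -0.2  2.6] [ 0.001  -0.0003  0.0006] 13.09
0.064 [1.6 0.5 5.3] [ 0.001  -0.0003  0.0008] 13.39
0.06 [2.3 0.4 6.7] [ 0.001  -0.0003  0.0008] 13.69
0.056 [2.9 0.4 7.3] [ 0.001  -0.0003  0.0008] 13.99
0.052 [2.1 1.  6.8] [ 0.001  -0.0003  0.0008] 14.29
0.048 [1.1 0.  7.4] [ 0.001  -0.0003  0.0008] 14.59
0.044 [ 2.  -0.6  7.3] [ 0.001  -0.0003  0.0008] 14.89
0.04 [2.2 0.1 7.8] [ 0.001  -0.0003  0.0009] 15.19
0.036 [1.8 0.3 7.5] [ 0.001  -0.0003  0.0009] 15.49
0.032 [2.1 0.  6.5] [ 0.001  -0.0003  0.0009] 15.79
0.028 [1.  1.  8.4] [ 0.001  -0.0003  0.001 ] 16.09
0.024 [ 1.8 -0.1  8.6] [ 0.001  -0.0003  0.001 ] 16.39
0.02 [ 1.7 -0.6  8.3]
[... 264 characters left out ...]
 0.001  -0.0003  0.0012] 18.19
-0.004 [ 0.6  0.4 10.7] [ 0.001  -0.0003  0.0012] 18.49
-0.008 [ 1.9  1.9 10.2] [ 0.001  -0.0003  0.0013] 18.79
-0.012 [ 1.8  2.2 10.7] [ 0.001  -0.0003  0.0013] 19.09
-0.016 [ 0.7  0.9 10.6] [ 0.001  -0.0003  0.0013] 19.39
-0.02 [ 0.5  0.1 10.1] [ 0.001  -0.0003  0.0013] 19.69
-0.024 [ 0.7  0.9 12.1] [ 0.001  -0.0003  0.0014] 19.99
-0.028 [ 1.4  1.2 12.2] [ 0.001  -0.0003  0.0014] 20.29
-0.032 [ 0.9  1.6 11.2] [ 0.001  -0.0003  0.0015] 20.59
-0.036 [ 1.   0.9 12.8] [ 0.001  -0.0003  0.0015] 20.89
-0.04 [ 0.5  1.2 14.7] [ 0.001  -0.0003  0.0017] 21.19
-0.044 [-0.6  1.1 18.1] [ 0.001  -0.0004  0.0022] 21.49
-0.048 [-1.4  2.2 22.8] [ 0.001  -0.0004  0.0027] 21.79
```

The spring force plateaus at about 11–13 N, then rises steeply: that is the rubber stop, at θ≈−0.03. Now turn while holding it down.

Run:
```python
from h import *
al=float(np.load("al.npy"));s=np.load("st.npz");th=float(s['th'])+.001;f0=s['f0'];t0=np.array(arm.read_wrist_torque());print(t0)
a=al
while a<1.64:
    a=a+.1 if a<1.45 else a+.03
    P,o=pose(th,a);arm.movep(P,o);arm.pause(.03)
    f=np.mean([arm.read_ft_force() for _ in range(3)],0)-f0;t=arm.read_wrist_torque()-t0
    R=Ro.from_quat(arm.read_eef_rot()).as_matrix();print(round(a,2),f.round(1),t.round(2),round(-np.arctan2(R[1,1],R[0,1])+q[2],3),round(arm.read_time(),2))
    if abs(t[2])>1.2 or f[2]>32: break
    if f[2]<17: th-=.003
np.savez("st.npz",th=th,f0=f0,a=a)
```

```text
[0.06102981 0.25004125 0.01399167]
0.38 [-0.6  1.3 22.1] [ 0.12 -0.02 -0.07] 0.379 22.07
0.48 [-1.5  1.7 22.5] [ 0.14  0.02 -0.07] 0.479 22.36
0.58 [-0.7  2.1 20.8] [ 0.15 -0.13 -0.04] 0.579 22.64
0.68 [-2.3  1.5 22.1] [ 0.13 -0.18 -0.01] 0.679 22.93
0.78 [-1.6  3.4 22.1] [ 0.23 -0.12 -0.04] 0.779 23.21
0.88 [-2.2  2.7 22.4] [ 0.24 -0.18 -0.08] 0.879 23.49
0.98 [-1.6  2.2 22.2] [ 0.17 -0.09 -0.06] 0.979 23.77
1.08 [-2.3  2.3 22.3] [ 0.24 -0.05 -0.08] 1.079 24.06
1.18 [-1.4  4.  22.4] [ 0.21 -0.07 -0.05] 1.179 24.34
1.28 [-2.6  3.8 22.2] [ 0.38 -0.16 -0.07] 1.279 24.62
1.38 [-2.2  3.9 22.6] [ 0.31 -0.16 -0.06] 1.379 24.91
1.48 [-2.4  3.5 21.7] [ 0.41 -0.15 -0.04] 1.479 25.19
1.51 [-1.5  3.5 22.1] [ 0.37 -0.19 -0.06] 1.509 25.48
1.54 [-2.4  4.2 23.1] [ 0.38 -0.18 -0.11] 1.539 25.76
1.57 [-2.2  3.3 23. ] [ 0.36 -0.2  -0.08] 1.569 26.04
1.6 [-2.5  3.3 22.9] [ 0.35 -0.24  0.32] 1.596 26.32
1.63 [-2.   3.5 23.1] [ 0.23 -0.2   0.88] 1.622 26.61
1.66 [-2.5  3.  23.1] [ 0.18 -0.21  1.3 ] 1.65 26.89
```

The turning stop was felt near 1.58. Relax the twist, ease off to check the cam holds, then release.

Run:
```python
from h import *
s=np.load("st.npz");th=float(s['th']);f0=s['f0']
arm.movep(*pose(th,1.585))
for d in(.01,.02,.03,.036):
    P,o=pose(th+d,1.585);arm.line_to(P,.03,o);print(d,np.round(arm.read_ft_force()-f0,1),np.round(arm.read_tool_pos()-P,4))
arm.move_gripper(.5);
for h,v in((.13,.08),(.2,.2)):
    P,_=pose(th+.036,1.585,h);arm.line_to(P,v)
P=P+[0,.0,0]; arm.line_to([P[0]-.0,P[1]+.13,.34],.25)
print(np.round(arm.read_ft_force(),1),arm.read_time())
s=snapshot("scene");w=snapshot("wrist");t=snapshot("top");cv2.imwrite("pics/s5.png",s);cv2.imwrite("pics/w5.png",w);cv2.imwrite("pics/t5.png",t)
cv2.imwrite("pics/f5.png",np.hstack([cv2.resize(w,(426,400)),cv2.resize(s[160:290,290:410],(369,400),interpolation=2)]))
```

```text
0.01 [-1.5  2.7 15.8] [0.0007 0.0003 0.0017]
0.02 [ 0.   2.8 14.2] [0.0007 0.0003 0.0015]
0.03 [-0.2  3.  12.2] [0.0007 0.0003 0.0013]
0.036 [-0.4  1.3 10.8] [0.0007 0.0003 0.0009]
[ 0.2 -0.1  0.3] 30.4417
```

View pics/f5.png

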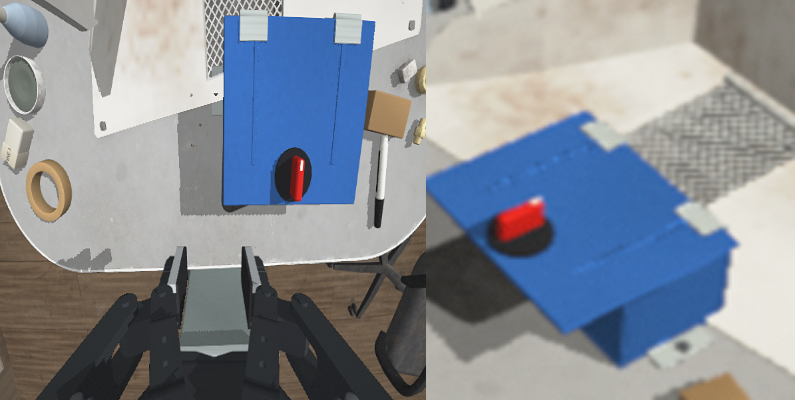

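Run:
```python
from h import *
for th in(-.03,-.01,.02,.05,.08):
    print(th,proj(world(q,[lidp(th,.191,-.113,-.001),lidp(th,.156,0,.011)]),"scene").round(1).tolist())
for n in("s3","s5"):
    im=cv2.imread(f"pics/{n}.png").astype(int);b,g,r=im[...,0],im[...,1],im[...,2]
    m=(im.max(2)<75)&(im.max(2)-im.min(2)<30);m[:212]=0;m[245:]=0;m[:,:300]=0;m[:,345:]=0
    red=(r>110)&(g<60)&(b<60);red[:,:300]=0;red[:,360:]=0;red[:195]=0;red[250:]=0
    # lid corner: lowest front edge -> blue bright vs dark along column 336
    print(n,"col 336 V:",[(v,im[v,336].tolist()) for v in range(256,274,2)], "red",np.argwhere(red).mean(0).round(1))
```

```text
-0.03 [[334.0, 270.7], [319.5, 236.1]]
-0.01 [[334.0, 269.7], [319.5, 235.2]]
0.02 [[334.1, 268.1], [319.6, 233.9]]
0.05 [[334.2, 266.5], [319.8, 232.5]]
0.08 [[334.4, 264.8], [320.0, 231.1]]
s3 col 336 V: [(256, [193, 117, 62]), (258, [192, 116, 60]), (260, [197, 118, 62]), (262, [155, 99, 64]), (264, [120, 121, 120]), (266, [125, 130, 131]), (268, [125, 130, 130]), (270, [123, 128, 130]), (272, [126, 131, 133])] red [227.3 322.4]
s5 col 336 V: [(256, [179, 108, 58]), (258, [178, 107, 57]), (260, [177, 107, 56]), (262, [178, 107, 57]), (264, [176, 104, 53]), (266, [184, 109, 59]), (268, [133, 110, 100]), (270, [116, 122, 124]), (272, [120, 126, 128])] red [231.8 320. ]
```

Run:
```python
import cv2,numpy as np
a=cv2.imread("pics/s3.png")[195:285,280:400];b=cv2.imread("pics/s5.png")[195:285,280:400]
cv2.imwrite("pics/cmp.png",np.hstack([cv2.resize(x,(400,300),interpolation=2) for x in(a,b)]))
```

```text
(no output)
```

View pics/cmp.png

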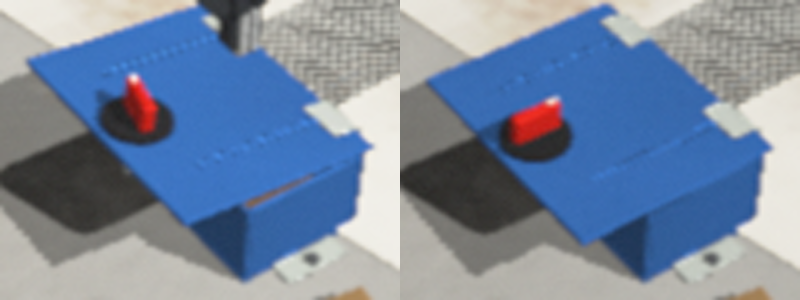

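Compared with before, the lid corner is about 5.5 px lower (θ ≈ −0.005, against 0.08 if unlocked), and the side gap has closed. Hand in.

Run:
```python
from h import *
from station import ticket
p,r=arm.read_tool_pos(),arm.read_eef_rot();im=cv2.imread("pics/w5.png")
print(wing(im,p,r,.12)[3]+q[2], np.round(arm.read_ft_force(),1),arm.read_time())
ticket.finish_job()
```

```text
1.4914902476578014 [ 0.3 -0.4  0.5] 30.5917
the job is handed in; nothing more can be done
```

The lid is shut and locked with the red wing, and I handed the job in at about 30.6 s of the 51 s allowed.

- **Closing:** I lowered the lid with the closed fingers beside the wing. I then gripped the wing and pressed until the force rose sharply from the spring level (about 11–13 N) at the rubber stop. Pressing stopped at about 23 N, with the lid at roughly −0.03 rad.
- **Locking:** Still holding it down at about 22–23 N, I turned the wing clockwise. It passed 0.6 rad without striking the keeper, and the stop was clear: the torque rose from about 1.58 rad and I ended at 1.3 N m. Then I eased off, released and backed away.
- **Lid check:** With nothing touching it, the front corner of the lid sat about 5–6 px lower in the scene camera than before pressing. That puts it at about −0.005 to +0.02 rad, where an unlocked lid would have sprung up to 0.08. The gap at the side was closed.
- **Other objects:** The bystanders in view showed no sign of having moved, but I did not measure their positions.

**Checks that were less clear:**
- The last camera estimate of the wing was 1.49 rad. It was an oblique view that includes the wing's sides, so I trusted the stop I felt instead.
- While easing off, the gripper still carried about 11 N just before release. The camera pictures taken after release are therefore my only confirmation that the cam holds the lid.

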